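Free a laboratory balance's transport arrest with the long T-key

ROBOT

A 6-joint arm with a two-finger parallel gripper is mounted at the origin on the work surface. World frame = base frame: x ahead of the robot, y to its left, z up, the work surface at z = 0. Lengths are in mm, angles in rad, forces in N, time in s.
With the tool pointing down it reaches from about 275 to 1000 mm from the base axis. Payload 8.4 kg.
Tool frame: the origin (TCP) lies on the mounting face of the last link; the fingertips stand 173 mm ahead of it and the grasp point (between the pads) lies 155 mm ahead of it; z points along the fingers, y is the line along which they close (so a half turn about z gives the same grasp; the last joint's range is limited). The gripper opens to 85 mm and grips with 20 to 120 N. Pads are 22 mm wide; open, the fingers measure 114 mm over their backs; the gripper's body (76 mm by 85 mm) begins 54 mm behind the grasp point. The pads swing forward as they close: fully open they stand 13 mm farther back than shut.
Start: joints at [-1.286, 0.353, 1.633, -0, 1.155, -0.002], TCP at [176.802, -599.475, 404.681] pointing down, gripper open.
Joint ranges: [-2.63, 2.63], [-0.92, 2.1], [0.06, 2.66], [-1.3, 4.44], [0, 2.69], [-3.02, 3.02]. Speed limits (rad/s): [2.22, 2.22, 2.79, 3.14, 3.14, 3.14].

INTERFACE

Orientations are given as [roll, pitch, yaw] about the fixed x, y, z axes, in that order (R = Rz(yaw) Ry(pitch) Rx(roll)).
In Python, from rig import r gives the robot as it stands.
- The arm moves only by the tool apply_moves, never from a script. Its argument "deltas" is a list of rows, each an object with "claw": the gripper command: -1 is fully open, 1 is shut, values between are in proportion; "delta_pos": the shift along the tool's x, y, z in cm, a list of three; "yaw": the turn about the tool's z in rad. In form: [{"claw": claw, "delta_pos": [tx, ty, tz], "yaw": yaw}, ...]. A call has 1 to 8 rows; each row shifts and turns the commanded pose from where the row before left it, along the tool's axes as they then stand; what a row does not reach is not made up. A row lasts 1/8 s, in which the tool goes at most 62.5 mm and 10.7 degrees, less where a joint would pass 70% of its speed; a pose out of reach is approached as far as the arm can. A call with a gripper value outside its range is refused whole. The fingers move at their own pace and stop on an object; "grip_force" is the grip in N (left out, the last holds). Time passes only in rows, so rows that do not move let the fingers close. It gives the time, the measured TCP pose, the force, the opening and the grip force at its end, in the units of the state.
- r.sense(): the state, without advancing time (a new reading comes with each control period).
- r.grab_frame(name): name is "scene" or "top" or "wrist"; returns a dict with "img" (420x560x3 uint8, blue, green, red), "z_map" (420x560 float32, mm along the optical axis (not along the pixel's ray), 0 where there is no reading), "fx", "fy", "cx", "cy" (pixels), "eye" and "rotation" of the camera in the world; the wrist camera has in their place "T_tool_cam" (4x4, takes a point from camera to tool coordinates, whose origin is the TCP and whose axes are the flange's). Camera axes: x right, y up, looking along -z (the intrinsics and any distortion apply to the point x, -y, -z); pixel columns grow to the right and rows downward; lengths in mm; the calibration is good to about 2 mm. A picture is of the moment at which its call begins: read the wrist's pose just before it.
- r.sign_off(): hands the job in; it is judged then, once.
The state is a dict: "clock": time; "qpos": joint angles; "qvel": joint speeds; "joint_efforts": joint torques, N m; "eef_pos": TCP position; "tcp_rot": TCP orientation; "contact_force": force on the tool from outside, world axes, zero at the start; "wrist_torque": the same for the moment, N m; "opening": opening from 0.0 (shut) to 1.0 (fully open); "grasp_force": force on a finger pad.
Only numpy, scipy, OpenCV 4.12 (cv2) and the standard library are available. Lean on these libraries where they do the work, as an engineer would, in place of code of your own. Each camera call takes 0.05 s, during which the arm holds its last target. There are 200 camera calls.

TASK

Free the transport arrest of the balance: take the long T-key from its stand, lower it down the deep shaft in the balance's black tower until its socket has dropped over the square stem at the bottom, and with the key turn the stem clockwise (seen from above) as far as it goes, so that the weighing pan rises. Then stand the key back upright in the empty hole of the stand, and leave the short key and the other things on the bench where they are.

Things in the scene. Friction and masses are not known exactly. Their poses are not given: they have to be found in the camera images.
- long_key: The longer of two steel T-keys, 162 mm tall, about 0.35 kg, upright in a hole of the stand. Origin: centre of its foot's underside; z points up the 14 mm thick round rod to the handle. Foot 22 mm square (31 mm over corners, sides along the key's x and y), 26 mm high, with a square socket 16 mm wide and 16 mm deep, open below.
- key_handle (a point): Middle of the long key's handle, 155 mm above the key's origin: a straight bar with flat sides, 90 mm long along the key's x, 14 mm wide (y) and 14 mm high.
- short_key: The shorter T-key, a bystander, in the other hole of the stand: 122 mm tall, round foot 30 mm in diameter, handle bar 70 mm long along its x, its middle 115 mm above the origin (centre of the foot's underside). It does not fit the stem.
- stand_hole_left (a point): Centre of the mouth of one of the two round holes in the top of the aluminium key stand, a fixed block 70 mm (its x) by 160 mm (its y), 60 mm high. Hole 36 mm in diameter, 54 mm deep, flat floor; the key may stand in it at any yaw. Hole centres 90 mm apart along the stand's y. Site axes are the stand's, z up.
- stand_hole_right (a point): The same for the other hole. Which key stands in which hole varies.
- shaft_mouth (a point): Centre of the round mouth of the shaft, in the flat top of the balance's black tower (90 x 90 mm, 110 mm high, fixed to the bench). The bore is 36 mm in diameter, with a thin bright ring round it, and runs straight down to the bench. z up; y points towards the balance's white body and pan.
- stem_top (a point): Middle of the top of the steel stem on the shaft's axis, 76 mm below the mouth. Blunt pyramid tip, 9 mm square on top and 4 mm high, then 14 mm square. The angle of its flats varies, is not reported (this point has the balance's axes) and must be felt for: at a wrong yaw the key's foot stops 2 mm below this point; within 5 degrees of a right one (every 90) it drops to 16 mm below.
- pan_place (a point): Middle of the top of the steel weighing pan while arrested (150 mm by 190 mm, beside the tower, 71 mm above the bench). This point stays; the pan itself rises from it by 8 mm as the stem is turned to its free stop, and stays up.
- stem (a joint): How far the stem has been turned clockwise seen from above: 0 = arrested (start, a stop), 1.25 rad (72 degrees) = free (a stop). It does not tell the angle of the flats. Dry friction of about 0.08 N m holds it where it is left; the key has about 0.15 rad of play on it either way.
- weight: A bystander: steel calibration weight with a knob, 38 mm in diameter, 62 mm high, beside the tower. Origin: centre of its underside.
- big_weight: A bystander: brass calibration weight, 52 mm in diameter, 80 mm high. Origin: centre of its underside.
- jar: A bystander: closed white plastic jar, 84 mm in diameter, 110 mm high. Origin: centre of its underside.
- amber_bottle: A bystander: small amber glass bottle, 60 mm in diameter, 120 mm high. Origin: centre of its underside.
- dish: A bystander: shallow glass dish, 90 mm in diameter, 14 mm high, beyond the stand. Origin: centre of its underside.
- spatula: A bystander: steel laboratory spoon, 180 mm long, lying before the stand. Origin: under its middle.
There are look-alikes about, which are no part of the job. What is shaped like the long_key but orange is not meant.

How it is judged (in metres and radians):
On the way, in this order (a step that is already met when the one before it is completed fails the run):
1. the long key's socket has dropped over the still arrested stem (z of long_key in the frame of shaft_mouth below -0.084 m and horizontal distance between long_key and shaft_mouth below 0.006 m and angle between long_key's own z axis and vertical below 0.12 rad and value of joint stem below 0.5 rad), for 0.1 s.
2. the stem is turned to its free stop with the key still on it (z of long_key in the frame of shaft_mouth below -0.084 m and horizontal distance between long_key and shaft_mouth below 0.006 m and angle between long_key's own z axis and vertical below 0.12 rad and value of joint stem above 1.1 rad), for 0.1 s.
At the end, for the whole second after the job is handed in: The stem stands at 1.1 rad or more (free), and the long key stands upright (within 0.12 rad) and at rest in a hole of the stand: foot at least 45 mm below the hole's mouth and within 12 mm of its axis. The other things have not moved by more than 30 mm (value of joint stem above 1.1 rad and ((horizontal distance between long_key and stand_hole_left below 0.012 m and z of long_key in the frame of stand_hole_left below -0.045 m) or (horizontal distance between long_key and stand_hole_right below 0.012 m and z of long_key in the frame of stand_hole_right below -0.045 m)) and angle between long_key's own z axis and vertical below 0.12 rad and linear speed of long_key below 0.02 m/s); the robot touches nothing.
It fails at once if the short key is moved by more than 30 mm (distance of short_key from where it was at the start of the episode above 0.03 m).
It fails at once if one of the other loose things (weights, jar, bottle, dish, spoon) is moved by more than 30 mm (distance of any of weight, big_weight, jar, amber_bottle, dish, spatula from where it was at the start of the episode above 0.03 m).
It also fails if it takes over 64 s, if anything falls off the work surface, if the arm or the gripper's body presses on something with over 40 N, if the wrist force passes 120 N, or if a joint passes its speed limit or range.

## Working session

There is one attempt and no reset: what is moved stays moved. The work goes in short steps, Python scripts to look and compute and a tool call to move; the robot and the scene stay as the last step left them, time stands still between calls to the robot, and variables do not carry over. Pictures are saved under pics/ and viewed, at most 10 in all, crops included, and the job is handed in when it is done.

Besides the shell and the picture viewer there is one more tool, called by a JSON object that holds its "op" and its "data". apply_moves: Moves the arm, as the interface text tells. Its arguments: {"type":"object","properties":{"deltas":{"type":"array"},"grip_force":{"type":"number"}},"required":["deltas"]}

```bash
mkdir -p pics; ls
cat > h.py <<'E'
from rig import r
import numpy as np, cv2
from scipy.spatial.transform import Rotation as R
def cam(name):
    s=r.sense(); f=r.grab_frame(name)
    if name=='wrist':
        T=np.eye(4);T[:3,:3]=R.from_euler('xyz',s['tcp_rot']).as_matrix();T[:3,3]=s['eef_pos']
        T=T@np.array(f['T_tool_cam'])
    else:
        T=np.eye(4);T[:3,:3]=np.array(f['rotation']).reshape(3,3) if np.size(f['rotation'])==9 else R.from_euler('xyz',f['rotation']).as_matrix();T[:3,3]=f['eye']
    f['T']=T;return f
def cloud(f):
    z=f['z_map'];v,u=np.mgrid[:z.shape[0],:z.shape[1]]
    P=np.stack([(u-f['cx'])/f['fx']*z,-(v-f['cy'])/f['fy']*z,-z],-1)
    W=P@f['T'][:3,:3].T+f['T'][:3,3]; W[z<=0]=np.nan
    return W
E
python3 - <<'E'
from h import *
s=r.sense();print(s)
for n in['top','scene']:
    f=cam(n);cv2.imwrite(f'pics/{n}.png',f['img']);np.savez(f'{n}.npz',W=cloud(f),img=f['img']);print(n,f['eye'],f['rotation'],{k:f[k] for k in f if k not in('img','z_map','T')})
E
```

```text
pics
{'clock': 0.0, 'qpos': array([-1.28641283e+00,  3.53691864e-01,  1.63415424e+00, -2.23883551e-05,
        1.15519158e+00, -2.35575327e-03]), 'qvel': array([ 0.00042333,  0.00047966,  0.00021392, -0.00067125, -0.00276659,
       -0.00068602]), 'joint_efforts': array([-2.22220493e-03, -6.05258489e+01, -3.42068696e+01, -3.19192368e-04,
        9.41037841e-03, -7.14289907e-07]), 'eef_pos': array([ 176.72288554, -599.24718716,  403.92559493]), 'tcp_rot': array([-3.14014758e+00,  1.70652125e-05,  2.86748316e-01]), 'contact_force': array([-0.38296522,  0.4274026 , -0.51058393]), 'wrist_torque': array([-0.01026445,  0.03445938, -0.04162511]), 'grasp_force': 0.0, 'opening': 1.0030215774774383}
top [ 331.72240195  -76.87278683 1130.17572241] [ 0.18774291  0.02104297 -1.58935068] {'fx': 382.51832764606405, 'fy': 382.51832764606405, 'cx': 274.78441831862943, 'cy': 206.14089255404252, 'eye': array([ 331.72240195,  -76.87278683, 1130.17572241]), 'rotation': array([ 0.18774291,  0.02104297, -1.58935068])}
scene [1102.79625053 -479.15648895  750.17033856] [ 0.85578957 -0.00166595  0.96271127] {'fx': 403.6125277060581, 'fy': 403.6125277060581, 'cx': 275.95531839958255, 'cy': 215.8084511591776, 'eye': array([1102.79625053, -479.15648895,  750.17033856]), 'rotation': array([ 0.85578957, -0.00166595,  0.96271127])}
```

View pics/top.png

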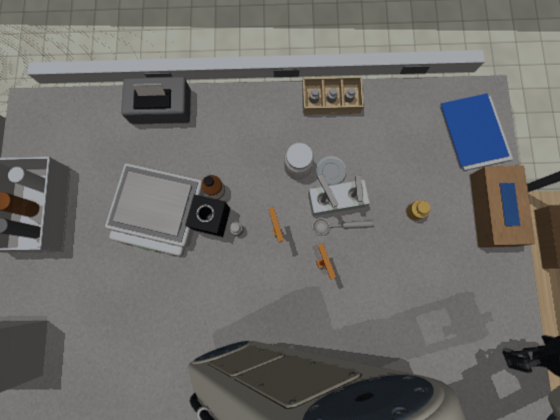

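View pics/scene.png

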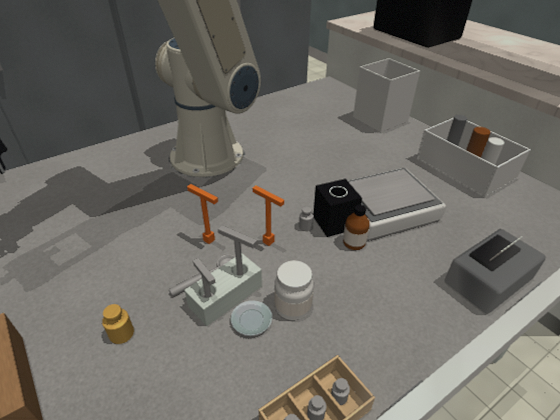

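The top view shows the stand at about (339,197), with the long key's handle near (326,192) and the short one's near (361,190). The tower bore is at (205,213), and the orange look-alikes are at (277,225) and (326,262). The scene view confirms that the taller grey key is in the stand's hole nearer the tower.

Run:
```python
import numpy as np,cv2
for n in['top','scene']:
    d=np.load(n+'.npz');W=d['W'];img=d['img'].astype(int)
    sat=img.max(-1)-img.min(-1)
    def rep(name,m):
        P=W[m]
        if len(P)<5: print(n,name,len(P));return
        (c,sz,a)=cv2.minAreaRect(P[:,:2].astype(np.float32));print(n,name,len(P),'med',np.median(P,0).round(1),'rect',np.round(c,1),np.round(sz,1),round(a,1))
    if n=='top':
        for p in[(326,192),(361,190),(339,197),(205,213),(215,228),(195,200),(277,225),(326,262),(150,200),(299,157),(331,170),(236,229)]:print(p,W[p[1],p[0]].round(1))
    x,y,z=W[...,0],W[...,1],W[...,2]
    reg=(sat<40)&(x>280)&(x<520)&(y>-330)&(y<-80)
    S=W[(reg)&(z>55)&(z<64)]
    rep('stand',reg&(z>56)&(z<64));rep('long',reg&(z>150)&(z<180));rep('short',reg&(z>112)&(z<135)&(y<-150))
    reg=(x>200)&(x<480)&(y>0)&(y<250)
    rep('tower',reg&(z>105)&(z<115)&(img.max(-1)<60)); rep('ring',reg&(z>105)&(z<116)&(img.max(-1)>110))
```

```text
(326, 192) [ 548.8 -192.3  168.6]
(361, 190) [ 561.6 -291.1  126.6]
(339, 197) [ 557.2 -241.3   62.9]
(205, 213) [523.7 145.3  39.3]
(215, 228) [469.3 102.8 112.3]
(195, 200) [548.1 159.1 109.6]
(277, 225) [466.7 -64.7 163.8]
(326, 262) [ 371.  -185.3  162. ]
(150, 200) [559.  296.4  71.9]
(299, 157) [ 662.4 -128.7  113.2]
(331, 170) [ 654.3 -230.3    3.4]
(236, 229) [471.9  52.2  62.8]
top stand 18 med [ 518.4 -175.9   60.5] rect [ 518.4 -180.1] [ 5.  28.8] 8.7
top long 37 med [ 513.4 -206.8  163.1] rect [ 429.2 -188.3] [ 35.9 187. ] 81.2
top short 0
top tower 167 med [472.6 125.  110.5] rect [476.8 138.2] [85.4 22. ] 75.8
top ring 0
scene stand 16 med [ 518.3 -193.6   60.3] rect [ 448.3 -180.9] [ 43.1 147.8] 82.9
scene long 27 med [ 516.8 -214.5  167.9] rect [ 462.8 -196.8] [ 15.7 121.9] 72.4
scene short 6 med [ 371.3 -193.5  122.7] rect [ 371.2 -193.4] [0.7 5.3] 78.9
scene tower 96 med [472.7 120.1 110.6] rect [468.9 136.6] [21.1 88.9] 0.5
scene ring 0
```

Run:
```python
import numpy as np,cv2
for n in['top','scene']:
    d=np.load(n+'.npz');W=d['W'];img=d['img'].astype(int)
    sat=img.max(-1)-img.min(-1)
    def rep(name,m):
        P=W[m]
        if len(P)<5: print(n,name,len(P));return
        (c,sz,a)=cv2.minAreaRect(P[:,:2].astype(np.float32));print(n,name,len(P),'med',np.median(P,0).round(1),'rect',np.round(c,1),np.round(sz,1),round(a,1))
    x,y,z=W[...,0],W[...,1],W[...,2]
    reg=(sat<40)&(x>490)&(x<640)&(y>-340)&(y<-140)
    rep('stand',reg&(z>56)&(z<66));rep('long',reg&(z>155)&(z<180));rep('short',reg&(z>112)&(z<135)&(y<-250))
    reg=(x>430)&(x<590)&(y>70)&(y<215)
    rep('tower',reg&(z>105)&(z<116)); rep('ring',reg&(z>105)&(z<118)&(img.max(-1)>110))
```

```text
top stand 910 med [ 558.4 -242.4   60.3] rect [ 587.  -232.8] [125.7 167.2] 8.8
top long 214 med [ 551.6 -195.3  167.8] rect [ 553.4 -196. ] [89.3 15.1] 24.2
top short 157 med [ 565.3 -283.8  127.7] rect [ 566.1 -284.8] [68.2 14.6] 1.5
top tower 968 med [509.7 131.5 110.6] rect [527.2 127.7] [ 91.3 125.2] 75.3
top ring 26 med [502.7 134.6 111.5] rect [509.7 132.1] [41.5 41.3] 0.4
scene stand 1456 med [ 568.1 -244.1   60.7] rect [ 560.  -241.6] [ 73.7 161.7] 7.7
scene long 352 med [ 557.  -198.4  167.8] rect [ 553.3 -197.5] [90.5 16.6] 24.6
scene short 248 med [ 571.  -287.9  128.2] rect [ 566.9 -286.3] [71.3 14.8] 1.6
scene tower 739 med [513.5 128.1 110.6] rect [508.5 130.9] [92.6 94.7] 75.6
scene ring 42 med [513.9 130.3 111.7] rect [510.9 131.4] [47.  45.3] 72.5
```

Add to h.py:
```python
def go(x,y,z,yaw=None):
    s=r.sense();M=R.from_euler('xyz',s['tcp_rot']);d=np.array([x,y,z])-s['eef_pos']
    print('t',round(s['clock'],2),'tool cm',(M.inv().apply(d)/10).round(2),'yaw now',round(s['tcp_rot'][2],3),'F',np.round(s['contact_force'],1),'q',s['qpos'].round(2))
    if yaw is not None: print('tool turn(+z down)',round(-(yaw-s['tcp_rot'][2]),3))
```

```text
(no output)
```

{"op": "apply_moves", "data": {"deltas": [{"claw":-1,"delta_pos":[5.0,-2.9,0],"yaw":0},{"claw":-1,"delta_pos":[5.0,-2.9,0],"yaw":0},{"claw":-1,"delta_pos":[5.0,-2.9,0],"yaw":0},{"claw":-1,"delta_pos":[5.0,-2.9,0],"yaw":0},{"claw":-1,"delta_pos":[5.0,-2.9,0],"yaw":0},{"claw":-1,"delta_pos":[5.0,-2.9,0],"yaw":0},{"claw":-1,"delta_pos":[5.0,-2.9,0],"yaw":0},{"claw":-1,"delta_pos":[5.0,-2.9,0],"yaw":-0.14}]}}

```text
clock: 1.1
eef_pos: [495.8, -262.2, 404.6]
tcp_rot: [-3.142, 0.0, 0.429]
contact_force: [0.5, -0.1, 0.2]
opening: 0.998
grasp_force: 0.0
```

```bash
python3 -c "
from h import *
go(553.4,-196.7,390,0.426)"
```

```text
t 1.1 tool cm [ 7.96 -3.56  1.46] yaw now 0.429 F [ 0.5 -0.1  0.2] q [-0.49  0.25  1.77 -0.    1.12  0.65]
tool turn(+z down) 0.003
```

{"op": "apply_moves", "data": {"deltas": [{"claw":-1,"delta_pos":[4.0,-1.8,0.7],"yaw":0},{"claw":-1,"delta_pos":[4.0,-1.8,0.7],"yaw":0},{"claw":-1,"delta_pos":[0,0,0],"yaw":0},{"claw":-1,"delta_pos":[0,0,0],"yaw":0}]}}

```text
clock: 1.6
eef_pos: [552.4, -198.0, 390.4]
tcp_rot: [-3.141, 0.001, 0.427]
contact_force: [-0.3, 1.0, 0.4]
opening: 1.005
grasp_force: 0.0
```

Run:
```python
from h import *
go(553.4,-196.7,316,0.426)
f=cam('wrist');W=cloud(f);img=f['img'].astype(int);cv2.imwrite('pics/w1.png',f['img']);print(np.array(f['T_tool_cam']).round(2))
x,y,z=W[...,0],W[...,1],W[...,2]
sat=img.max(-1)-img.min(-1)
m=(z>155)&(z<180)&(np.hypot(x-553,y+197)<70)
P=W[m];print(len(P),cv2.minAreaRect(P[:,:2].astype(np.float32)),np.median(P[:,2]))
```

```text
t 1.6 tool cm [ 0.15 -0.08  7.44] yaw now 0.427 F [-0.3  1.   0.4] q [-0.35  0.31  1.73 -0.    1.1   0.8 ]
tool turn(+z down) 0.001
[[-0.    0.96  0.28 70.61]
 [ 1.    0.    0.    0.46]
 [ 0.    0.28 -0.96 30.85]
 [ 0.    0.    0.    1.  ]]
3736 ((552.5231323242188, -196.73260498046875), (89.94624328613281, 14.041648864746094), 24.40734100341797) 167.85792868321468
```

View pics/w1.png

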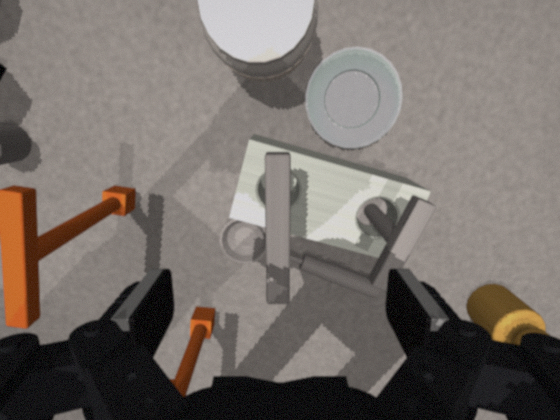

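The handle runs vertically at about (278,225), centred between the open fingers. The nearest orange key, at (18,255), is well clear of them. I'll descend and grip.

{"op": "apply_moves", "data": {"deltas": [{"claw":-1,"delta_pos":[0.05,-0.1,3.7],"yaw":0},{"claw":-1,"delta_pos":[0,0,3.7],"yaw":0},{"claw":1,"delta_pos":[0,0,0],"yaw":0},{"claw":1,"delta_pos":[0,0,0],"yaw":0},{"claw":1,"delta_pos":[0,0,0],"yaw":0},{"claw":1,"delta_pos":[0,0,0],"yaw":0},{"claw":1,"delta_pos":[0,0,0],"yaw":0},{"claw":1,"delta_pos":[0,0,0],"yaw":0}], "grip_force": 80}}

```text
clock: 2.65
eef_pos: [553.3, -196.9, 318.2]
tcp_rot: [3.14, -0.002, 0.427]
contact_force: [-0.3, 0.3, 6.9]
opening: 0.147
grasp_force: 78.3
```

{"op": "apply_moves", "data": {"deltas": [{"claw":1,"delta_pos":[0,0,0],"yaw":0},{"claw":1,"delta_pos":[0,0,0],"yaw":0}]}}

```text
clock: 2.9
eef_pos: [553.3, -196.8, 318.2]
tcp_rot: [3.14, -0.002, 0.427]
contact_force: [0.3, 0.4, 6.3]
opening: 0.146
grasp_force: 78.3
```

{"op": "apply_moves", "data": {"deltas": [{"claw":1,"delta_pos":[0,0,-2.0],"yaw":0},{"claw":1,"delta_pos":[0,0,-2.5],"yaw":0},{"claw":1,"delta_pos":[0,0,-2.5],"yaw":0},{"claw":1,"delta_pos":[0,0,-2.5],"yaw":0},{"claw":1,"delta_pos":[0,0,-2.5],"yaw":0},{"claw":1,"delta_pos":[0,0,-3.0],"yaw":0},{"claw":1,"delta_pos":[0,0,-3.0],"yaw":0},{"claw":1,"delta_pos":[0,0,0],"yaw":0}]}}

```text
clock: 3.9
eef_pos: [553.1, -196.8, 498.9]
tcp_rot: [3.139, -0.003, 0.427]
contact_force: [0.2, 0.1, -4.4]
opening: 0.147
grasp_force: 78.9
```

```bash
python3 -c "
from h import *
go(510.2,131.5,500,0.427)"
```

```text
t 3.9 tool cm [  9.69 -31.66  -0.17] yaw now 0.427 F [ 0.2  0.1 -4.4] q [-0.34  0.22  1.61 -0.    1.31  0.8 ]
tool turn(+z down) -0.0
```

{"op": "apply_moves", "data": {"deltas": [{"claw":1,"delta_pos":[0.6,-2.0,0],"yaw":0},{"claw":1,"delta_pos":[1.4,-4.4,0],"yaw":0},{"claw":1,"delta_pos":[1.6,-5.0,0],"yaw":0},{"claw":1,"delta_pos":[1.6,-5.0,0],"yaw":0},{"claw":1,"delta_pos":[1.6,-5.0,0],"yaw":0},{"claw":1,"delta_pos":[1.6,-5.0,0],"yaw":0},{"claw":1,"delta_pos":[1.0,-3.5,0],"yaw":0},{"claw":1,"delta_pos":[0.3,-1.8,0],"yaw":0}]}}

```text
clock: 4.9
eef_pos: [508.6, 134.1, 495.0]
tcp_rot: [-3.141, 0.003, 0.429]
contact_force: [1.1, 0.1, -3.9]
opening: 0.146
grasp_force: 78.8
```

{"op": "apply_moves", "data": {"deltas": [{"claw":1,"delta_pos":[0,0,0],"yaw":0},{"claw":1,"delta_pos":[0,0,0],"yaw":0},{"claw":1,"delta_pos":[0,0,0],"yaw":0}]}}

```text
clock: 5.28
eef_pos: [510.0, 131.0, 496.5]
tcp_rot: [3.141, 0.0, 0.425]
contact_force: [-0.5, -0.2, -3.0]
opening: 0.143
grasp_force: 78.8
```

Run:
```python
from h import *
go(510.2,131.5,500,0.427)
f=cam('wrist');cv2.imwrite('pics/w2.png',f['img']);W=cloud(f);img=f['img']
np.savez('w2.npz',W=W,img=img)
x,y,z=W[...,0],W[...,1],W[...,2]
near=(np.hypot(x-510,y-131)<80)&(z>105)&(z<116)
P=W[near];print(len(P),cv2.minAreaRect(P[:,:2].astype(np.float32)))
m=near&(img.max(-1)>110);Q=W[m];print(len(Q),cv2.minAreaRect(Q[:,:2].astype(np.float32)))
# circle fit
A=np.c_[Q[:,:2],np.ones(len(Q))]
if len(Q)>10:
  c=np.linalg.lstsq(A,(Q[:,:2]**2).sum(1),rcond=None)[0];print(c[:2]/2,np.sqrt(c[2]+(c[:2]**2).sum()/4))
```

```text
t 5.28 tool cm [ 0.04 -0.04 -0.35] yaw now 0.425 F [-0.5 -0.2 -3. ] q [ 0.25  0.12  1.73 -0.    1.29  1.39]
tool turn(+z down) -0.002
5446 ((524.248779296875, 127.22930145263672), (90.28437042236328, 123.48368835449219), 75.48824310302734)
345 ((510.95574951171875, 128.2332763671875), (49.54904556274414, 108.82832336425781), 53.48094177246094)
[500.653927  124.3579877] 30.18482484935786
```

View pics/w2.png

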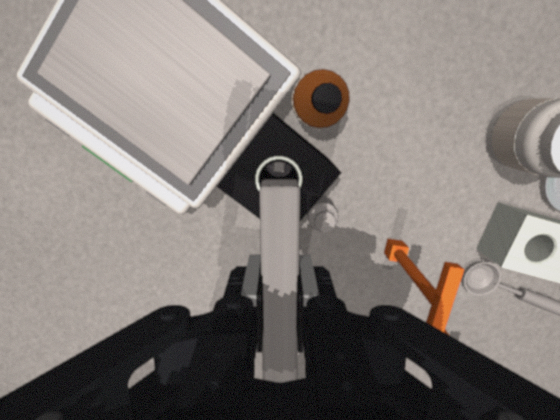

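The wrist view shows the ring at about (279,178), with its lower part hidden by the held key. I'll fit a circle to the visible ring pixels and estimate where the key itself is.

Run:
```python
import numpy as np
from scipy.optimize import least_squares
d=np.load('w2.npz');W=d['W'];img=d['img'];x,y,z=W[...,0],W[...,1],W[...,2]
v,u=np.mgrid[:420,:560]
for thr in(120,170):
    m=(np.hypot(x-510,y-131)<27)&(z>107)&(z<116)&(img.min(-1)>thr)&(u>250)&(u<306)&(v>150)&(v<215)
    Q=W[m]
    s=least_squares(lambda p:np.hypot(Q[:,0]-p[0],Q[:,1]-p[1])-p[2],[510,131,20],loss='soft_l1');print(len(Q),s.x.round(1),np.median(Q[:,2]).round(1))
m=(z>335)&(z<352)&(np.hypot(x-510,y-131)<60)
Q=W[m];zz=np.median(Q[:,2]);print('handle top z',zz,len(Q))
import cv2;print(cv2.minAreaRect(Q[abs(Q[:,2]-zz)<3][:,:2].astype(np.float32)))
```

```text
276 [508.8 131.6  21.9] 110.7
129 [508.9 131.7  21.8] 111.0
handle top z 346.15082197532996 8714
((514.1685791015625, 133.03317260742188), (79.16329193115234, 38.0616455078125), 6.5809407234191895)
```

{"op": "apply_moves", "data": {"deltas": [{"claw":1,"delta_pos":[0,-0.05,1.5],"yaw":-0.17},{"claw":1,"delta_pos":[0,0,2.5],"yaw":0},{"claw":1,"delta_pos":[0,0,2.0],"yaw":0},{"claw":1,"delta_pos":[0,0,0],"yaw":0},{"claw":1,"delta_pos":[0,0,0],"yaw":0}]}}

```text
clock: 5.95
eef_pos: [510.1, 132.1, 437.5]
tcp_rot: [3.141, -0.001, 0.596]
contact_force: [-0.1, -0.7, -3.7]
opening: 0.142
grasp_force: 78.7
```

```bash
python3 -c "
from h import *
go(509.8,131.4,410,0.6)"
```

```text
t 5.95 tool cm [-0.06  0.04  2.75] yaw now 0.596 F [-0.1 -0.7 -3.7] q [ 0.25  0.17  1.81 -0.    1.17  1.23]
tool turn(+z down) -0.004
```

{"op": "apply_moves", "data": {"deltas": [{"claw":1,"delta_pos":[-0.05,0.04,1.0],"yaw":0},{"claw":1,"delta_pos":[0,0,0.8],"yaw":0},{"claw":1,"delta_pos":[0,0,0.8],"yaw":0},{"claw":1,"delta_pos":[0,0,0.4],"yaw":0},{"claw":1,"delta_pos":[0,0,0],"yaw":0}]}}

```text
clock: 6.58
eef_pos: [509.4, 131.8, 406.3]
tcp_rot: [-3.141, 0.001, 0.597]
contact_force: [0.3, -0.2, -3.4]
opening: 0.145
grasp_force: 78.9
```

{"op": "apply_moves", "data": {"deltas": [{"claw":1,"delta_pos":[0,0,1.2],"yaw":0},{"claw":1,"delta_pos":[0,0,1.2],"yaw":0},{"claw":1,"delta_pos":[0,0,1.2],"yaw":0},{"claw":1,"delta_pos":[0,0,1.2],"yaw":0},{"claw":1,"delta_pos":[0,0,0.4],"yaw":0},{"claw":1,"delta_pos":[0,0,0],"yaw":0}]}}

```text
clock: 7.32
eef_pos: [509.5, 131.8, 354.4]
tcp_rot: [-3.141, 0.0, 0.597]
contact_force: [0.2, -0.2, -3.8]
opening: 0.142
grasp_force: 78.7
```

{"op": "apply_moves", "data": {"deltas": [{"claw":1,"delta_pos":[0,0,0.3],"yaw":0},{"claw":1,"delta_pos":[0,0,0.3],"yaw":0},{"claw":1,"delta_pos":[0,0,0.3],"yaw":0},{"claw":1,"delta_pos":[0,0,0],"yaw":0}]}}

```text
clock: 7.82
eef_pos: [509.4, 131.7, 345.5]
tcp_rot: [-3.141, 0.0, 0.597]
contact_force: [-0.1, 0.2, -3.4]
opening: 0.147
grasp_force: 78.8
```

{"op": "apply_moves", "data": {"deltas": [{"claw":1,"delta_pos":[0,0,0.2],"yaw":0},{"claw":1,"delta_pos":[0,0,0.2],"yaw":0},{"claw":1,"delta_pos":[0,0,0],"yaw":0}]}}

```text
clock: 8.2
eef_pos: [509.5, 131.7, 341.6]
tcp_rot: [3.142, 0.0, 0.597]
contact_force: [-0.0, -0.7, -5.1]
opening: 0.144
grasp_force: 78.8
```

{"op": "apply_moves", "data": {"deltas": [{"claw":1,"delta_pos":[0,0,0.2],"yaw":0},{"claw":1,"delta_pos":[0,0,0.2],"yaw":0},{"claw":1,"delta_pos":[0,0,0],"yaw":0}]}}

```text
clock: 8.57
eef_pos: [509.6, 131.8, 337.9]
tcp_rot: [3.141, -0.0, 0.597]
contact_force: [0.2, -0.1, 1.4]
opening: 0.15
grasp_force: 79.6
```

{"op": "apply_moves", "data": {"deltas": [{"claw":1,"delta_pos":[0,0,0.1],"yaw":0},{"claw":1,"delta_pos":[0,0,0.1],"yaw":0},{"claw":1,"delta_pos":[0,0,0],"yaw":0}]}}

```text
clock: 8.95
eef_pos: [509.8, 131.8, 336.3]
tcp_rot: [3.141, -0.001, 0.597]
contact_force: [-0.4, -0.3, 6.1]
opening: 0.147
grasp_force: 80.4
```

Run:
```python
from h import *
print(r.sense()['wrist_torque'].round(3))
f=cam('wrist');W=cloud(f);p=r.sense()['eef_pos']
x,y,z=W[...,0],W[...,1],W[...,2]
u=np.array([np.cos(.597),np.sin(.597)]);t=(x-p[0])*u[0]+(y-p[1])*u[1];n=-(x-p[0])*u[1]+(y-p[1])*u[0]
for a in range(0,50,6):
    m=(t>a)&(t<a+6)&(abs(n)<6)&(z>150);print(a,m.sum(),np.median(z[m]).round(1) if m.sum() else '', (np.median(z[m])-p[2]).round(1) if m.sum() else '')
cv2.imwrite('pics/w3.png',f['img'])
```

```text
[-0.222  0.178 -0.077]
0 495 186.1 -150.2
6 2748 242.5 -93.8
12 515 186.1 -150.2
18 540 186.0 -150.4
24 533 186.0 -150.3
30 561 186.0 -150.4
36 581 186.0 -150.4
42 454 184.9 -151.5
48 0
```

View pics/w3.png

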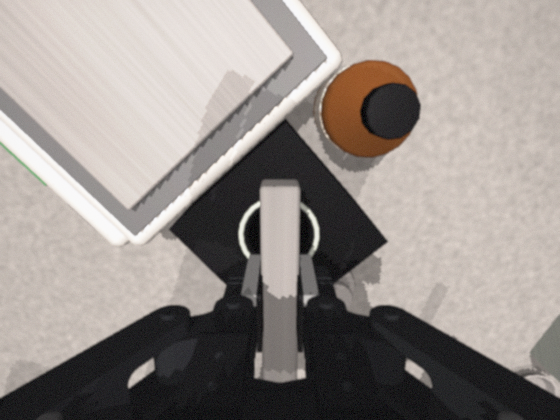

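The key is level and its foot is at z≈24. That is 8 mm below the wrong-yaw stop, so the socket is already sliding over the stem with a slight yaw wedge. The ring is centred at (279,232) around the rod. The measured torque calls for a small clockwise relief.

{"op": "apply_moves", "data": {"deltas": [{"claw":1,"delta_pos":[0,0,0],"yaw":0.03},{"claw":1,"delta_pos":[0,0,0.1],"yaw":0.03},{"claw":1,"delta_pos":[0,0,0.1],"yaw":0},{"claw":1,"delta_pos":[0,0,0],"yaw":0}]}}

```text
clock: 9.5
eef_pos: [509.4, 131.7, 333.3]
tcp_rot: [-3.142, 0.001, 0.537]
contact_force: [1.1, 0.2, -3.0]
opening: 0.143
grasp_force: 79.0
```

```bash
python3 -c "
from h import *
go(509.8,131.4,330,0.6);print(r.sense()['wrist_torque'].round(3))"
```

```text
t 9.5 tool cm [0.02 0.05 0.33] yaw now 0.537 F [ 1.1  0.2 -3. ] q [ 0.25  0.28  1.91 -0.    0.95  1.28]
tool turn(+z down) -0.063
[-0.087 -0.179 -0.033]
```

{"op": "apply_moves", "data": {"deltas": [{"claw":1,"delta_pos":[0,0,0.12],"yaw":0},{"claw":1,"delta_pos":[0,0,0.1],"yaw":0},{"claw":1,"delta_pos":[0,0,0],"yaw":0}]}}

```text
clock: 9.88
eef_pos: [509.4, 131.8, 331.4]
tcp_rot: [-3.142, 0.0, 0.537]
contact_force: [0.2, 0.5, -1.6]
opening: 0.144
grasp_force: 79.3
```

```bash
python3 -c "
from h import *
go(509.8,131.4,330,0.6);print(r.sense()['wrist_torque'].round(3))"
```

```text
t 9.88 tool cm [0.01 0.05 0.14] yaw now 0.537 F [ 0.2  0.5 -1.6] q [ 0.25  0.29  1.91 -0.    0.94  1.28]
tool turn(+z down) -0.063
[-0.127 -0.164 -0.012]
```

{"op": "apply_moves", "data": {"deltas": [{"claw":1,"delta_pos":[0,0,0],"yaw":0.12},{"claw":1,"delta_pos":[0,0,0],"yaw":0.12},{"claw":1,"delta_pos":[0,0,0],"yaw":0.12},{"claw":1,"delta_pos":[0,0,0],"yaw":0.12},{"claw":1,"delta_pos":[0,0,0],"yaw":0.12}]}}

```text
clock: 10.5
eef_pos: [509.3, 131.6, 331.1]
tcp_rot: [3.141, 0.001, -0.067]
contact_force: [1.1, -0.9, -3.6]
opening: 0.145
grasp_force: 78.8
```

```bash
python3 -c "
from h import *
go(509.8,131.4,330);print(r.sense()['wrist_torque'].round(3))"
```

```text
t 10.5 tool cm [0.06 0.02 0.11] yaw now -0.067 F [ 1.1 -0.9 -3.6] q [ 0.25  0.29  1.91 -0.    0.94  1.89]
[-0.238 -0.224  0.106]
```

{"op": "apply_moves", "data": {"deltas": [{"claw":1,"delta_pos":[0,0,0],"yaw":0.12},{"claw":1,"delta_pos":[0,0,0],"yaw":0.12},{"claw":1,"delta_pos":[0,0,0],"yaw":0.12},{"claw":1,"delta_pos":[0,0,0],"yaw":0.12},{"claw":1,"delta_pos":[0,0,0],"yaw":0.12}]}}

```text
clock: 11.12
eef_pos: [509.1, 131.6, 331.1]
tcp_rot: [3.14, 0.0, -0.667]
contact_force: [-0.1, -1.1, -3.1]
opening: 0.143
grasp_force: 78.9
```

```bash
python3 -c "
from h import *
go(509.8,131.4,330);print(r.sense()['wrist_torque'].round(3))"
```

```text
t 11.12 tool cm [ 0.06 -0.03  0.11] yaw now -0.667 F [-0.1 -1.1 -3.1] q [ 0.25  0.29  1.91 -0.    0.94  2.49]
[-0.337 -0.029  0.097]
```

{"op": "apply_moves", "data": {"deltas": [{"claw":1,"delta_pos":[0,0,0],"yaw":0.08},{"claw":1,"delta_pos":[0,0,0],"yaw":0.08},{"claw":1,"delta_pos":[0,0,0],"yaw":0.06},{"claw":1,"delta_pos":[0,0,0],"yaw":0}]}}

```text
clock: 11.62
eef_pos: [509.1, 131.6, 331.1]
tcp_rot: [3.14, 0.0, -0.883]
contact_force: [0.6, -1.4, -3.7]
opening: 0.144
grasp_force: 78.8
```

```bash
python3 -c "
from h import *
go(509.8,131.4,330);print(r.sense()['wrist_torque'].round(3))"
```

```text
t 11.62 tool cm [ 0.06 -0.04  0.11] yaw now -0.883 F [ 0.6 -1.4 -3.7] q [ 0.25  0.29  1.91 -0.    0.94  2.7 ]
[-0.418  0.014  0.066]
```

{"op": "apply_moves", "data": {"deltas": [{"claw":1,"delta_pos":[0,0,0],"yaw":0.05},{"claw":1,"delta_pos":[0,0,0],"yaw":0.05},{"claw":1,"delta_pos":[0,0,0],"yaw":0}]}}

```text
clock: 12.0
eef_pos: [509.1, 131.6, 331.1]
tcp_rot: [3.14, 0.0, -0.982]
contact_force: [-0.7, -2.4, -5.1]
opening: 0.145
grasp_force: 78.7
```

```bash
python3 -c "
from h import *
go(509.8,131.4,330);print(r.sense()['wrist_torque'].round(3))"
```

```text
t 12.0 tool cm [ 0.05 -0.04  0.11] yaw now -0.982 F [-0.7 -2.4 -5.1] q [ 0.25  0.29  1.91 -0.    0.94  2.8 ]
[-0.421  0.102  0.032]
```

```bash
cat > pan.py <<'E'
from h import *
for n in('top','scene'):
    W=cloud(cam(n));W0=np.load(n+'.npz')['W']
    def zz(W):
        m=(np.hypot(W[...,0]-559,W[...,1]-296)<40)&(W[...,2]>55)&(W[...,2]<95);return np.median(W[m][:,2]).round(2)
    print(n,zz(W0),zz(W))
E
python3 pan.py
```

```text
top 71.87 78.73
scene 71.62 79.03
```

{"op": "apply_moves", "data": {"deltas": [{"claw":1,"delta_pos":[0,0,0],"yaw":0.05},{"claw":1,"delta_pos":[0,0,0],"yaw":0.05},{"claw":1,"delta_pos":[0,0,0],"yaw":0}]}}

```text
clock: 12.48
eef_pos: [509.2, 131.7, 331.1]
tcp_rot: [3.14, 0.0, -1.082]
contact_force: [-1.2, -1.9, -5.8]
opening: 0.147
grasp_force: 78.4
```

```bash
python3 pan.py; python3 -c "
from h import *
go(509.8,131.4,330);print(r.sense()['wrist_torque'].round(3))"
```

```text
top 71.87 79.96
scene 71.62 79.63
t 12.57 tool cm [ 0.05 -0.04  0.11] yaw now -1.081 F [-1.  -1.6 -7.3] q [ 0.25  0.29  1.91 -0.    0.94  2.9 ]
[-0.481  0.202  0.063]
```

{"op": "apply_moves", "data": {"deltas": [{"claw":1,"delta_pos":[0,0,0],"yaw":0.04},{"claw":1,"delta_pos":[0,0,0],"yaw":0.0}]}}

```text
clock: 12.82
eef_pos: [509.2, 131.7, 331.2]
tcp_rot: [3.141, 0.0, -1.122]
contact_force: [-0.9, -0.7, -8.1]
opening: 0.146
grasp_force: 78.2
```

```bash
python3 pan.py; python3 -c "
from h import *
go(509.8,131.4,330);print(r.sense()['wrist_torque'].round(3))"
```

```text
top 71.87 79.88
scene 71.62 79.66
t 12.93 tool cm [ 0.05 -0.04  0.12] yaw now -1.122 F [-1.3 -2.3 -8.2] q [ 0.25  0.29  1.91 -0.    0.94  2.94]
[-0.545  0.27   0.167]
```

The pan has risen by the full 8 mm and the torque is climbing, so the stem is at its stop. I'll back off into the play and lift.

{"op": "apply_moves", "data": {"deltas": [{"claw":1,"delta_pos":[0,0,0],"yaw":-0.08},{"claw":1,"delta_pos":[0,0,0],"yaw":-0.08},{"claw":1,"delta_pos":[0,0,-0.5],"yaw":0},{"claw":1,"delta_pos":[0,0,-1.0],"yaw":0},{"claw":1,"delta_pos":[0,0,-1.0],"yaw":0},{"claw":1,"delta_pos":[0,0,-1.5],"yaw":0}]}}

```text
clock: 13.68
eef_pos: [509.6, 131.8, 372.6]
tcp_rot: [-3.141, -0.0, -0.964]
contact_force: [0.7, 1.5, -4.3]
opening: 0.145
grasp_force: 78.8
```

```bash
python3 pan.py; python3 -c "
from h import *
go(509.8,131.4,500);print(r.sense()['wrist_torque'].round(3))"
```

```text
top 71.87 79.93
scene 71.62 79.86
t 13.78 tool cm [  0.04   0.02 -12.61] yaw now -0.963 F [ 0.4  0.5 -3.9] q [0.25 0.23 1.87 0.   1.03 2.78]
[ 0.024 -0.094 -0.036]
```

Free, and the pan stays up. I'll lift on out.

{"op": "apply_moves", "data": {"deltas": [{"claw":1,"delta_pos":[0,0,-1.6],"yaw":0},{"claw":1,"delta_pos":[0,0,-1.8],"yaw":0},{"claw":1,"delta_pos":[0,0,-1.8],"yaw":0},{"claw":1,"delta_pos":[0,0,-2.0],"yaw":0},{"claw":1,"delta_pos":[0,0,-2.0],"yaw":0},{"claw":1,"delta_pos":[0,0,-2.0],"yaw":0},{"claw":1,"delta_pos":[0,0,-1.5],"yaw":-0.16},{"claw":1,"delta_pos":[0,0,0],"yaw":-0.16}]}}

```text
clock: 14.78
eef_pos: [509.6, 131.8, 500.5]
tcp_rot: [-3.14, -0.002, -0.638]
contact_force: [0.5, 0.8, -4.0]
opening: 0.146
grasp_force: 78.9
```

{"op": "apply_moves", "data": {"deltas": [{"claw":1,"delta_pos":[0,0,0],"yaw":-0.16},{"claw":1,"delta_pos":[0,0,0],"yaw":-0.16},{"claw":1,"delta_pos":[0,0,0],"yaw":-0.16},{"claw":1,"delta_pos":[0,0,0],"yaw":-0.16},{"claw":1,"delta_pos":[0,0,0],"yaw":-0.16},{"claw":1,"delta_pos":[0,0,0],"yaw":-0.16},{"claw":1,"delta_pos":[0,0,0],"yaw":-0.1}]}}

```text
clock: 15.65
eef_pos: [509.3, 131.7, 499.0]
tcp_rot: [-3.142, 0.0, 0.421]
contact_force: [-0.0, -0.7, -3.8]
opening: 0.142
grasp_force: 78.9
```

```bash
python3 -c "
from h import *
go(554,-196.9,500,0.427)"
```

```text
t 15.65 tool cm [-9.35 31.82 -0.1 ] yaw now 0.421 F [-0.  -0.7 -3.8] q [0.25 0.12 1.73 0.   1.3  1.4 ]
tool turn(+z down) -0.006
```

{"op": "apply_moves", "data": {"deltas": [{"claw":1,"delta_pos":[-0.6,2.0,0],"yaw":0},{"claw":1,"delta_pos":[-1.3,4.4,0],"yaw":0},{"claw":1,"delta_pos":[-1.5,5.1,0],"yaw":0},{"claw":1,"delta_pos":[-1.5,5.1,0],"yaw":0},{"claw":1,"delta_pos":[-1.5,5.1,0],"yaw":0},{"claw":1,"delta_pos":[-1.5,5.0,0],"yaw":0},{"claw":1,"delta_pos":[-1.1,3.5,0],"yaw":0},{"claw":1,"delta_pos":[-0.4,1.6,0],"yaw":0}]}}

```text
clock: 16.65
eef_pos: [552.1, -198.9, 498.8]
tcp_rot: [3.142, 0.0, 0.415]
contact_force: [0.5, 0.7, -4.1]
opening: 0.142
grasp_force: 78.9
```

{"op": "apply_moves", "data": {"deltas": [{"claw":1,"delta_pos":[0,0,0],"yaw":0},{"claw":1,"delta_pos":[0,0,0],"yaw":0},{"claw":1,"delta_pos":[0,0,0],"yaw":0}]}}

```text
clock: 17.02
eef_pos: [552.2, -196.0, 498.6]
tcp_rot: [-3.141, -0.0, 0.418]
contact_force: [0.1, 0.6, -3.7]
opening: 0.146
grasp_force: 78.9
```

Run:
```python
from h import *
from scipy.optimize import least_squares
go(554,-196.9,437,0.427)
for n in('wrist','top'):
    f=cam(n);W=cloud(f);img=f['img']
    if n=='wrist': cv2.imwrite('pics/w4.png',img)
    x,y,z=W[...,0],W[...,1],W[...,2]
    m=(z>57)&(z<64)&(np.hypot(x-560,y+242)<92)
    P=W[m];rect=cv2.minAreaRect(P[:,:2].astype(np.float32));print(n,len(P),rect)
    # hole pixels : depth well below top, inside stand footprint near hole
    b=(z<52)&(np.hypot(x-554,y+197)<30)&(z>-5)
    print('below pts',b.sum())
    # edge: stand-top points nearest to the hole centre, by angle
    Q=P[np.hypot(P[:,0]-554,P[:,1]+197)<32][:,:2];c=np.array([554.,-197]);a=np.degrees(np.arctan2(Q[:,1]-c[1],Q[:,0]-c[0]));d=np.hypot(*(Q-c).T)
    print([(k,d[(a>=k)&(a<k+30)].min().round(1) if ((a>=k)&(a<k+30)).any() else None) for k in range(-180,180,30)])
```

```text
t 17.02 tool cm [0.12 0.16 6.16] yaw now 0.418 F [ 0.1  0.6 -3.7] q [-0.34  0.22  1.61  0.    1.32  0.81]
tool turn(+z down) -0.009
wrist 5275 ((558.6958618164062, -241.44082641601562), (70.72754669189453, 160.2303924560547), 8.54448127746582)
below pts 656
[(-180, None), (-150, None), (-120, np.float64(17.9)), (-90, np.float64(17.1)), (-60, np.float64(16.5)), (-30, np.float64(16.3)), (0, np.float64(16.3)), (30, np.float64(16.6)), (60, np.float64(17.3)), (90, np.float64(18.5)), (120, np.float64(19.2)), (150, np.float64(19.7))]
top 176 ((571.2205200195312, -275.58966064453125), (59.76932144165039, 87.72897338867188), 7.527013778686523)
below pts 0
[(-180, None), (-150, None), (-120, None), (-90, None), (-60, None), (-30, None), (0, None), (30, None), (60, None), (90, None), (120, None), (150, None)]
```

View pics/w4.png

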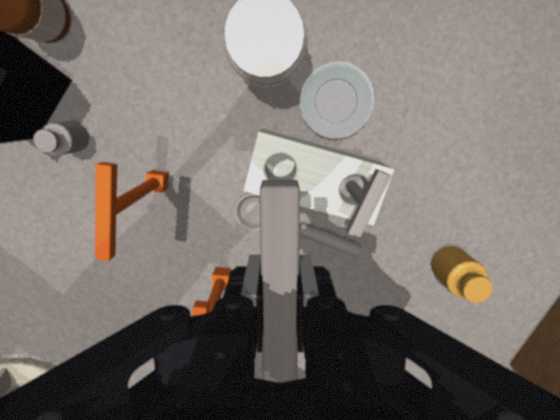

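The empty hole is at about (281,167), partly behind the handle, and the short key is standing undisturbed at (365,200). The fit puts the TCP at (553.1, −197.0), essentially the same as the grasp pose.

{"op": "apply_moves", "data": {"deltas": [{"claw":1,"delta_pos":[0.04,0.13,1.5],"yaw":0},{"claw":1,"delta_pos":[0,0,3.0],"yaw":0},{"claw":1,"delta_pos":[0,0,3.0],"yaw":0},{"claw":1,"delta_pos":[0,0,2.5],"yaw":0},{"claw":1,"delta_pos":[0,0,1.5],"yaw":0},{"claw":1,"delta_pos":[0,0,0],"yaw":0},{"claw":1,"delta_pos":[0,0,0],"yaw":0}]}}

```text
clock: 18.0
eef_pos: [553.5, -198.2, 384.3]
tcp_rot: [3.141, -0.001, 0.417]
contact_force: [-0.4, 0.4, -2.9]
opening: 0.141
grasp_force: 78.9
```

```bash
python3 -c "
from h import *
go(553.1,-197,319)"
```

```text
t 18.0 tool cm [ 0.   -0.13  6.53] yaw now 0.417 F [-0.4  0.4 -2.9] q [-0.35  0.32  1.74  0.    1.09  0.81]
```

{"op": "apply_moves", "data": {"deltas": [{"claw":1,"delta_pos":[0,-0.12,0.3],"yaw":0},{"claw":1,"delta_pos":[0,0,0.7],"yaw":0},{"claw":1,"delta_pos":[0,0,0.7],"yaw":0},{"claw":1,"delta_pos":[0,0,0.7],"yaw":0},{"claw":1,"delta_pos":[0,0,0],"yaw":0}]}}

```text
clock: 18.62
eef_pos: [552.4, -196.9, 358.6]
tcp_rot: [-3.141, 0.001, 0.417]
contact_force: [-0.5, 0.4, -2.5]
opening: 0.145
grasp_force: 78.8
```

In the hole without contact. Next is 38 mm down to just above the floor.

{"op": "apply_moves", "data": {"deltas": [{"claw":1,"delta_pos":[0,0,0.9],"yaw":0},{"claw":1,"delta_pos":[0,0,0.9],"yaw":0},{"claw":1,"delta_pos":[0,0,0.9],"yaw":0},{"claw":1,"delta_pos":[0,0,0.8],"yaw":0},{"claw":1,"delta_pos":[0,0,0.3],"yaw":0},{"claw":1,"delta_pos":[0,0,0.1],"yaw":0},{"claw":1,"delta_pos":[0,0,0],"yaw":0}]}}

```text
clock: 19.5
eef_pos: [552.8, -197.0, 320.7]
tcp_rot: [3.141, -0.0, 0.417]
contact_force: [0.4, 0.5, -3.5]
opening: 0.144
grasp_force: 78.8
```

{"op": "apply_moves", "data": {"deltas": [{"claw":1,"delta_pos":[0,0,0.15],"yaw":0},{"claw":1,"delta_pos":[0,0,0.1],"yaw":0},{"claw":1,"delta_pos":[0,0,0],"yaw":0}]}}

```text
clock: 19.88
eef_pos: [552.8, -197.0, 318.2]
tcp_rot: [3.141, -0.0, 0.417]
contact_force: [-0.5, 0.5, -0.8]
opening: 0.148
grasp_force: 79.3
```

Touching the floor. I'll open the gripper and rise.

{"op": "apply_moves", "data": {"deltas": [{"claw":0.4,"delta_pos":[0,0,0],"yaw":0},{"claw":0.0,"delta_pos":[0,0,0],"yaw":0},{"claw":-1,"delta_pos":[0,0,0],"yaw":0},{"claw":-1,"delta_pos":[0,0,0],"yaw":0},{"claw":-1,"delta_pos":[0,0,0],"yaw":0},{"claw":-1,"delta_pos":[0,0,0],"yaw":0}]}}

```text
clock: 20.62
eef_pos: [552.7, -197.0, 318.0]
tcp_rot: [-3.142, -0.0, 0.417]
contact_force: [0.3, 0.7, 0.4]
opening: 1.002
grasp_force: 0.0
```

{"op": "apply_moves", "data": {"deltas": [{"claw":-1,"delta_pos":[0,0,-1.0],"yaw":0},{"claw":-1,"delta_pos":[0,0,-2.0],"yaw":0},{"claw":-1,"delta_pos":[0,0,-3.0],"yaw":0},{"claw":-1,"delta_pos":[0,0,-3.0],"yaw":0},{"claw":-1,"delta_pos":[0,0,-2.0],"yaw":0},{"claw":-1,"delta_pos":[0,0,0],"yaw":0},{"claw":-1,"delta_pos":[0,0,0],"yaw":0}]}}

```text
clock: 21.5
eef_pos: [552.4, -196.9, 427.4]
tcp_rot: [-3.141, 0.001, 0.417]
contact_force: [-0.5, -0.1, -0.3]
opening: 0.997
grasp_force: 0.0
```

```bash
python3 pan.py
python3 - <<'E'
from h import *
f=cam('wrist');W=cloud(f);x,y,z=W[...,0],W[...,1],W[...,2];cv2.imwrite('pics/w5.png',f['img'])
P=W[(z>155)&(z<180)&(np.hypot(x-553,y+197)<70)]
print(len(P),cv2.minAreaRect(P[:,:2].astype(np.float32)),np.percentile(P[:,2],[5,50,95]).round(1))
E
```

```text
top 71.87 79.66
scene 71.62 79.75
2759 ((551.7913818359375, -197.13845825195312), (90.19330596923828, 13.929523468017578), 24.089075088500977) [166.6 167.9 169. ]
```

View pics/w5.png

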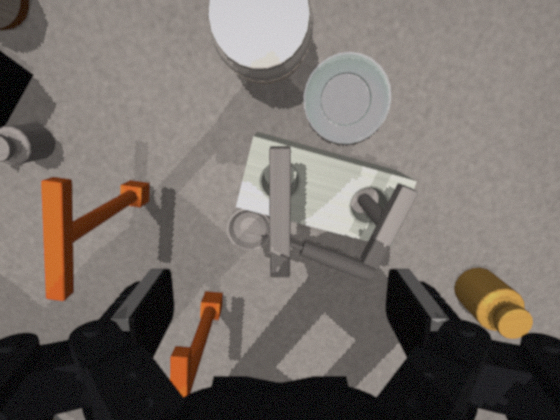

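The long key stands upright in its hole, with the handle at about (280,210) and its top at z≈168. The pan is still up and everything else is in place, so I'll hand the job in.

```bash
python3 -c "
from rig import r
print(r.sign_off())"
```

```text
the job is handed in; nothing more can be done
None
```

The job is handed in after about 22 s on the robot clock; the verdict wasn't shown. The stem was turned to its free stop, the pan is up 8 mm, the long key is upright in its stand hole, and nothing else was seen to move.

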